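# Start up the ironing station and point out the steam dial

## Robot

A 7-joint arm with a two-finger parallel gripper is mounted at the origin on the work surface. World frame = base frame: x ahead of the robot, y to its left, z up, the work surface at z = 0. Lengths are in m, angles in degrees, forces in N, time in s.
With the tool pointing down it reaches from about 0.425 to 0.875 m from the base axis. Payload 4.7 kg.
Tool frame: the origin (TCP) lies between the finger pads, 19 mm behind the fingertips; this is the grasp point; z points along the fingers, y is the line along which they close (so a half turn about z gives the same grasp; the last joint's range is limited). The gripper opens to 87 mm and grips with 3 to 60 N. Pads are 19 mm wide; open, the fingers measure 117 mm over their backs; the gripper's body (75 mm by 190 mm) begins 51 mm behind the grasp point.
Start: joints at [-76.083, 18.392, -4.016, 83.108, 1.295, 78.541, -3.26], TCP at [0.147, 0.633, 0.241] pointing down, gripper open.
Joint ranges: [-163.93, 163.93], [-17.29, 119.83], [-79.2, 71.16], [3.27, 140.29], [-89.18, 269.18], [5.43, 117.66], [-154.24, 154.24]. Speed limits (degrees/s): [147.25, 147.25, 180, 180, 180, 180, 180].

## Interface

Orientations are given as [roll, pitch, yaw] about the fixed x, y, z axes, in that order (R = Rz(yaw) Ry(pitch) Rx(roll)).
In Python, from cell import env gives the robot as it stands. The module is installed in compiled form; this text tells all that it offers.
- The arm moves only by the tool send_rows, never from a script. Its arguments are lists of equal length, an entry for each row: "xyz": the shift along the tool's x, y, z in m, a list of three; "rotation": the turn, a rotation vector about the tool's x, y, z in rad, a list of three; "jaw": the opening, from 0 (shut) to 1 (fully open). A call has 1 to 20 rows; each row shifts and turns the commanded pose from where the row before left it, along the tool's axes as they then stand; what a row does not reach is not made up. A row lasts 1/10 s, in which the tool goes at most 50 mm and 8.59 degrees, less where a joint would pass 70% of its speed; a pose out of reach is approached as far as the arm can. A call is refused whole if a number of a shift passes 0.05 or a number of a turn 0.15, either way. A call with a gripper value outside its range is refused whole. The fingers move at their own pace and stop on an object; "newtons" is the grip in N (left out, the last holds). Time passes only in rows, so rows that do not move let the fingers close. It gives the time, the measured TCP pose, the force, the opening and the grip force at its end, in the units of the state.
- env.get_obs(): the state, without advancing time (a new reading comes with each control period).
- env.read_camera(name): name is "scene" or "side" or "wrist"; returns a dict with "image" (384x512x3 uint8, blue, green, red), "fx", "fy", "cx", "cy" (pixels), "R" (3x3) and "t" (3): a world point X has camera coordinates R X + t. Camera axes: x right, y down, z forward; pixel columns grow to the right and rows downward; lengths in m; the calibration is good to about 2 mm. A picture is of the moment at which its call begins. There is no depth.
- env.sign_off(): hands the job in; it is judged then, once.
The state is a dict: "time_s": time; "qpos": joint angles; "joint_velocities": joint speeds; "effort": joint torques, N m; "tool_pos": TCP position; "tool_rot": TCP orientation; "force": force on the tool from outside, world axes, zero at the start; "wrist_torque": the same for the moment, N m; "grip_width": finger opening in m; "grasp_force": force on a finger pad.
Only numpy, scipy, OpenCV 4.12 (cv2) and the standard library are available. Lean on these libraries where they do the work, as an engineer would, in place of code of your own. Each camera call takes 0.05 s, during which the arm holds its last target. There are 200 camera calls.

## Task

Get the steam ironing station ready while showing the new helper which dial sets the steam. Push the water tank under the control panel fully home, then point at the steam dial, the larger of the two on the panel: hold the fingertips two or three centimetres off the middle of its face for a good two seconds without touching it; after that press the power button, the plain round one between the dials, all the way down and let it go. Do all of it with the fingertips, grip and lift nothing, touch neither dial, and leave the other things on the counter where they are.

Things in the scene. Friction and masses are not known exactly. Their poses are not given: they have to be found in the camera images.
- station: White steam ironing station on the counter, fixed, 460 x 220 mm. Origin: centre of its underside. x runs along it from the control end (x = -230 mm) to the rear, y across, z up. Over x -230 to -100 mm lies the control panel, sloping up by 20 degrees from its front edge (75 mm high) to the iron rest (122 mm high): its outward normal is (-0.342, 0, 0.940) in this frame.
- iron: The steam iron parked and locked on the station, fixed; origin and axes are the station's. Its nose is at x = -98 mm, 121 to 150 mm high; it rises to 190 mm at x = 0; the handle spans x = -30 to 180 mm, its top 269 mm high.
- tank (a joint): How far the smoke-grey water tank sticks out of its bay under the panel, m: 0 fully home (end stop, front flush with the station), up to 0.06 out. It slides along the station's x with about 4 N of friction and stays where it is left.
- tank_front (a point): Middle of the tank's front face (146 mm wide, 46 mm high, centre 37 mm above the counter); the face looks to -x of the station, so pushing home is along the station's +x. The axes are the station's.
- steam_dial: The larger, white dial on the panel: 48 mm across, stands 22 mm out from the panel, 66 mm to the +y side of the panel's middle. Origin on its axis at its foot; z axis is the outward normal of the panel. It turns if touched, and starts at any angle.
- steam_dial_face (a point): Middle of the steam dial's outer face. Axes of the panel: z outward normal, y the station's y, x up the slope.
- temp_dial: The smaller, white dial on the panel (temperature): 32 mm across, stands 18 mm out, 66 mm to the -y side of the panel's middle. Origin on its axis at its foot.
- power (a joint): How far the power button is pressed, m: 0 released, 0.005 fully down. Spring return, about 1.5 N to start and 5 N fully down.
- power_top (a point): Middle of the face of the power button: white, round, 24 mm across, in the middle of the panel between the dials; the face stands 10 mm out from the panel and moves with the button. Axes of the panel: z outward normal; it is pressed along -z.
- jug: White plastic filling jug, 104 mm across, 125 mm high, a handle on one side, a spout on the other, loose; a bystander. Origin: under its centre, on the counter.
- spray: White trigger spray bottle, 72 mm across, 191 mm high, loose; a bystander. Origin: under its centre, on the counter.
- dose_cup: Small white dosing cup, 60 mm across, 50 mm high, loose; a bystander. Origin: under its centre, on the counter.
- brush: Wooden clothes brush lying bristles down, 170 x 45 x 38 mm, long along its x, loose; a bystander. Origin: under its centre, on the counter.
- softener: Pale plastic softener bottle with a cap, 80 x 100 mm, 215 mm high, loose; a bystander. Origin: under its centre, on the counter.
- sheet_box: Cardboard box of dryer sheets, 70 x 120 x 150 mm high, loose; a bystander. Origin: under its centre, on the counter.
- button_tin: Round steel tin, 94 mm across, 66 mm high, loose; a bystander. Origin: under its centre, on the counter.
- lint_roller: Lint roller lying down, 210 mm long along its x, 52 mm high, loose; a bystander. Origin: under its centre, on the counter.

How it is judged (in metres and radians):
On the way, in this order (a step that is already met when the one before it is completed fails the run):
1. the water tank is pushed fully home (within 3 mm) (value of joint tank below 0.003 m), for 0.2 s.
2. the tool points at the steam dial for 1.5 s: TCP 22 to 75 mm out from its face (fingertips about 3 to 56 mm) and within 25 mm sideways of its middle (z of the grasp point in the frame of steam_dial_face between 0.022 and 0.075 m and x of the grasp point in the frame of steam_dial_face between -0.025 and 0.025 m and y of the grasp point in the frame of steam_dial_face between -0.025 and 0.025 m and value of joint tank below 0.003 m), for 1.5 s.
3. the power button is pressed down (over 4 of its 5 mm) (value of joint power above 0.004 m and value of joint tank below 0.003 m), for 0.02 s.
At the end, for the whole second after the job is handed in: The tank is within 3 mm of fully home, the power button has sprung back (under 1 mm), and every bystander stands within 15 mm of where it was (value of joint tank below 0.003 m and value of joint power below 0.001 m and angle between each of jug, spray, dose_cup, brush, softener, sheet_box, button_tin, lint_roller's own z axis and vertical below 0.2 rad and distance of each of jug, spray, dose_cup, brush, softener, sheet_box, button_tin, lint_roller from where it was at the start of the episode below 0.015 m); the robot touches nothing.
It fails at once if the steam dial is touched (contact force between any of the fingers, the arm and steam_dial above 0.3 N).
It fails at once if the temperature dial is touched (contact force between any of the fingers, the arm and temp_dial above 0.3 N).
It fails at once if the power button is pressed while the tank is not home (value of joint power above 0.003 m and value of joint tank above 0.006 m).
It fails at once if a bystander is moved more than 15 mm or lifted (distance of any of jug, spray, dose_cup, brush, softener, sheet_box, button_tin, lint_roller from where it was at the start of the episode above 0.015 m).
It also fails if it takes over 51 s, if anything falls off the work surface, if the arm or the gripper's body presses on something with over 40 N, if the wrist force passes 120 N, or if a joint passes its speed limit or range.

## Working session

There is one attempt and no reset: what is moved stays moved. The work goes in short steps, Python scripts to look and compute and a tool call to move; the robot and the scene stay as the last step left them, time stands still between calls to the robot, and variables do not carry over. Pictures are saved under pics/ and viewed, at most 10 in all, crops included, and the job is handed in when it is done.

Besides the shell and the picture viewer there is one more tool, called as name(argument=value, ...) on one line, values as JSON. send_rows: Moves the arm, as the interface text tells. Its arguments: {"type":"object","properties":{"xyz":{"type":"array"},"rotation":{"type":"array"},"jaw":{"type":"array"},"newtons":{"type":"number"}},"required":["xyz","rotation","jaw"]}

```bash
mkdir -p pics; python3 - <<'E'
from cell import env
import cv2,numpy as np,pickle
d={}
for n in("scene","side","wrist"):
    c=env.read_camera(n);d[n]=c;cv2.imwrite(f"pics/{n}0.png",c["image"])
    print(n,c["fx"],c["cx"],c["cy"],np.round(-c["R"].T@c["t"],3),np.round(c["R"][2],3))
pickle.dump(d,open("c0.pkl","wb"))
o=env.get_obs();print({k:np.round(o[k],3) for k in("time_s","tool_pos","tool_rot","force","grip_width")})
E
```

```text
scene 358.4173820450169 253.48725212180415 196.61060512657724 [ 1.482 -0.265  1.014] [-0.721  0.156 -0.676]
side 364.191138303081 256.15634129462615 193.16699503083794 [-0.253 -0.341  0.89 ] [ 0.665  0.243 -0.706]
wrist 268.53087652498107 252.0836338660481 193.15863799676268 [0.075 0.649 0.383] [ 0.262 -0.062 -0.963]
{'time_s': np.float64(0.15), 'tool_pos': array([0.147, 0.633, 0.24 ]), 'tool_rot': array([-1.79919e+02,  5.00000e-03,  1.66892e+02]), 'force': array([-0.644,  0.449, -0.792]), 'grip_width': np.float64(0.087)}
```

View pics/scene0.png

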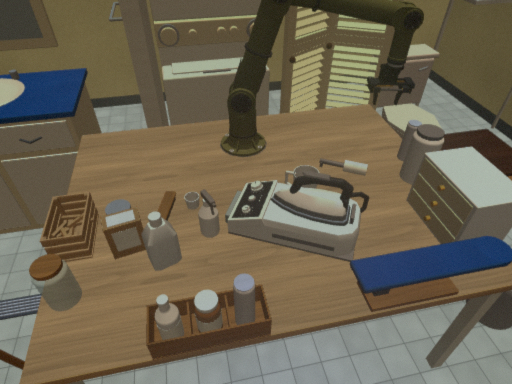

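View pics/side0.png

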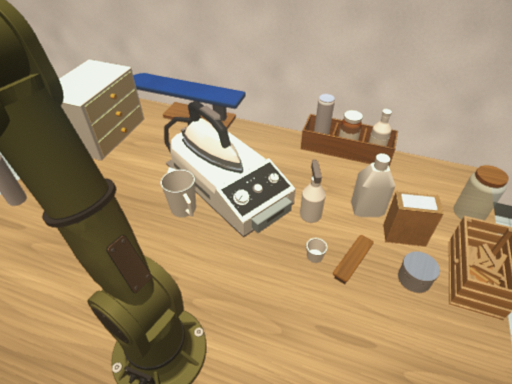

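The scene view has the station at about (295,215) and its panel at (250,203). In the side view the panel is at (257,190) and the tank sticks out at (270,215). I'll enlarge both.

```bash
python3 - <<'E'
import cv2,pickle
d=pickle.load(open("c0.pkl","rb"))
a=d["side"]["image"][140:240,160:340];b=d["scene"]["image"][160:260,210:390]
cv2.imwrite("pics/z0.png",cv2.vconcat([cv2.resize(i,None,fx=4,fy=3 and 4,interpolation=2)[:,:] for i in(a,)]))
cv2.imwrite("pics/z1.png",cv2.resize(b,None,fx=4,fy=4,interpolation=2))
E
```

```text
(no output)
```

View pics/z0.png

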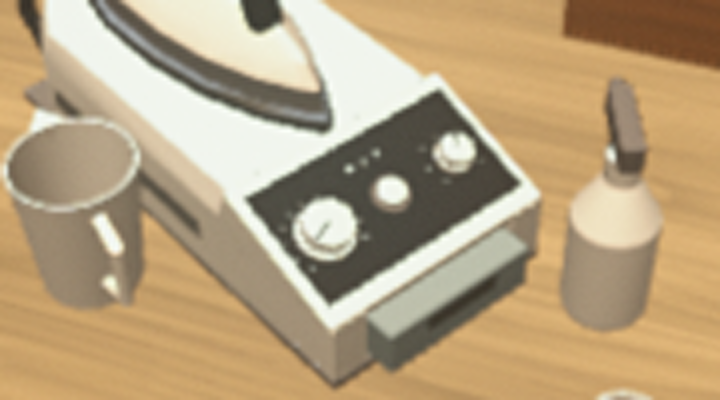

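View pics/z1.png

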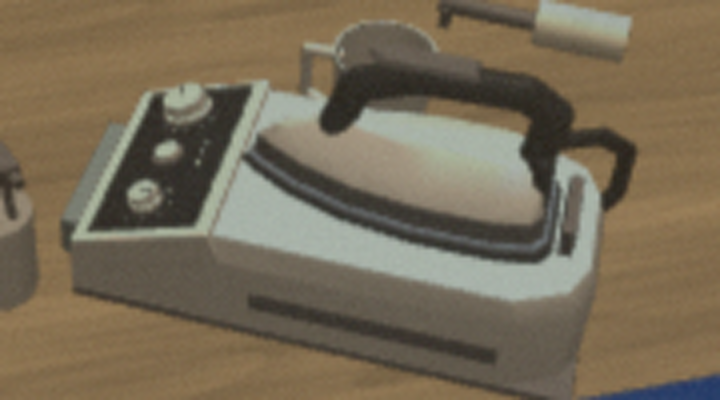

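```bash
cat >fit.py <<'E'
import numpy as np,pickle
from scipy.optimize import least_squares
n=np.array([-.342,0,.940]);mid=np.array([-.165,0,.0986])
P=lambda y,h:mid+[0,y,0]+n*h
def st2w(p,X):  # station->world
    x,y,a=p[:3];c,s=np.cos(a),np.sin(a);return np.array([[c,-s,0],[s,c,0],[0,0,1]])@X+[x,y,0]
def proj(c,X):
    v=c["R"]@X+c["t"];return np.array([c["fx"]*v[0]/v[2]+c["cx"],c["fy"]*v[1]/v[2]+c["cy"]])
E
cat >f1.py <<'E'
from fit import *
d=pickle.load(open("c0.pkl","rb"))
F={"steam":P(.066,.022),"pow":P(0,.010),"temp":P(-.066,.018),"fb+":np.array([-.23,.11,0]),"fb-":np.array([-.23,-.11,0]),"ft-":np.array([-.23,-.11,.075]),"ft+":np.array([-.23,.11,.075]),"rb-":np.array([.23,-.11,0])}
M=[("side",(160,140),{"steam":(325,222),"pow":(391,190),"temp":(457,147),"fb+":(334,384),"ft-":(541,195),"ft+":(334,322)}),
("scene",(210,160),{"steam":(186,97),"pow":(167,150),"temp":(142,190),"fb-":(74,291),"ft-":(74,240)})]
def res(p,full=0):
    r=[];k=[]
    for cam,o,m in M:
        for f,px in m.items(): r.append(proj(d[cam],st2w(p,F[f]))-(np.array(px)/4+o));k.append((cam,f))
    if full: [print(a,np.round(b,2)) for a,b in zip(k,r)]
    return np.ravel(r)
s=least_squares(res,[.55,.1,1.5],loss="soft_l1");p=s.x;res(p,1);print("pose",p[:2].round(4),np.degrees(p[2]).round(2))
np.save("pose.npy",p)
for f in F: print(f,st2w(p,F[f]).round(4))
for e in np.arange(0,.061,.01):
    q=[proj(d["side"],st2w(p,np.array([-.23-e,y,z]))) for y,z in((.073,.06),(-.073,.06),(.073,.014))];print(e,[((a-[160,140])*4).round().tolist() for a in q])
E
python3 f1.py
```

```text
('side', 'steam') [ 0.25 -2.01]
('side', 'pow') [-0.48 -1.97]
('side', 'temp') [-0.68 -1.89]
('side', 'fb+') [-0.16  1.37]
('side', 'ft-') [ 0.37 -1.25]
('side', 'ft+') [-0.83  1.  ]
('scene', 'steam') [-0.62 -0.74]
('scene', 'pow') [ 0.05 -0.53]
('scene', 'temp') [ 0.1  -0.36]
('scene', 'fb-') [-0.99  1.01]
('scene', 'ft-') [-1.98 -0.07]
pose [0.5989 0.0842] 60.74
steam [ 0.457  -0.0341  0.1193]
pow [ 0.5166 -0.0627  0.108 ]
temp [ 0.5729 -0.0974  0.1155]
fb+ [ 0.3905 -0.0627  0.    ]
fb- [ 0.5825 -0.1702  0.    ]
ft- [ 0.5825 -0.1702  0.075 ]
ft+ [ 0.3905 -0.0627  0.075 ]
rb- [0.8073 0.2311 0.    ]
0.0 [[369.0, 315.0], [508.0, 224.0], [370.0, 354.0]]
0.01 [[378.0, 322.0], [517.0, 231.0], [378.0, 361.0]]
0.02 [[387.0, 330.0], [526.0, 238.0], [387.0, 369.0]]
0.03 [[395.0, 338.0], [535.0, 245.0], [395.0, 377.0]]
0.04 [[404.0, 346.0], [544.0, 252.0], [404.0, 384.0]]
0.05 [[413.0, 353.0], [553.0, 259.0], [412.0, 392.0]]
0.06 [[422.0, 361.0], [562.0, 266.0], [421.0, 400.0]]
```

```bash
cat >f2.py <<'E'
from f1 import *
u=np.array([.940,0,.342])
F0=dict(F)
def res2(q):
    for k in("steam","pow","temp"):F[k]=F0[k]+u*q[3]
    return res(q)
s=least_squares(res2,[*p,0],loss="soft_l1");p=s.x;print("----");res(p,1);print(p,np.degrees(p[2]))
for f in F: print(f,st2w(p,F[f]).round(4))
# independent triangulation
for f in("steam","pow","temp"):
    t=least_squares(lambda X:np.ravel([proj(d[c],X)-(np.array(m[f])/4+o) for c,o,m in M]),[.5,0,.1]);print("tri",f,t.x.round(4),t.fun.round(2))
E
python3 f2.py|sed -n '/----/,$p'
```

```text
----
('side', 'steam') [ 0.74 -0.84]
('side', 'pow') [-0.05 -0.87]
('side', 'temp') [-0.29 -0.84]
('side', 'fb+') [-0.92  0.85]
('side', 'ft-') [-0.57 -1.79]
('side', 'ft+') [-1.63  0.47]
('scene', 'steam') [-1.32 -0.54]
('scene', 'pow') [-0.62 -0.34]
('scene', 'temp') [-0.53 -0.17]
('scene', 'fb-') [-0.    1.14]
('scene', 'ft-') [-0.96  0.06]
[ 0.59959086  0.08777704  1.0631039  -0.00666367] 60.911366934558956
steam [ 0.455  -0.0364  0.117 ]
pow [ 0.5147 -0.0649  0.1057]
temp [ 0.571  -0.0994  0.1132]
fb+ [ 0.3916 -0.0597  0.    ]
fb- [ 0.5839 -0.1667  0.    ]
ft- [ 0.5839 -0.1667  0.075 ]
ft+ [ 0.3916 -0.0597  0.075 ]
rb- [0.8075 0.2353 0.    ]
tri steam [ 0.4551 -0.0328  0.1127] [-0.32 -0.14 -0.41  0.19]
tri pow [ 0.5143 -0.064   0.1026] [-0.34 -0.14 -0.41  0.17]
tri temp [ 0.5704 -0.0992  0.1108] [-0.44 -0.17 -0.5   0.19]
```

```bash
python3 - <<'E'
from fit import *
d=pickle.load(open("c0.pkl","rb"))
p=np.array([.599,.0865,np.radians(60.85)]);np.save("pose.npy",p)
def ray(c,px,z):
    c=d[c];v=c["R"].T@[(px[0]-c["cx"])/c["fx"],(px[1]-c["cy"])/c["fy"],1];o=-c["R"].T@c["t"];return o+v*(z-o[2])/v[2]
def S(w):
    c,s=np.cos(p[2]),np.sin(p[2]);q=w[:2]-p[:2];return np.array([c*q[0]+s*q[1],-s*q[0]+c*q[1],w[2]])
for n,c,px,z in[("spray L","side",(301,212),.01),("spray R","side",(324,213),.01),("spray base","side",(312,221),0),("spray shoulder top","side",(313,165),.19),("spray sc base","scene",(209,236),0),("spray top sc","scene",(207,193),.19),("cup side","side",(317,244),.05),("cup sc","scene",(193,196),.05),("brush","side",(370,240),.038),("brush2","side",(338,280),.03),("jug","side",(179,180),.125),
 ("tank tl","side",(160+388/4,140+338/4),.06),("tank bl","side",(160+388/4,140+370/4),.014),("tank tr","side",(160+530/4,140+250/4),.06)]:
    w=ray(c,px,z);print(n,w.round(3),"st",S(w).round(3))
E
```

```text
spray L [ 0.544 -0.204  0.01 ] st [-0.28  -0.094  0.01 ]
spray R [ 0.566 -0.275  0.01 ] st [-0.332 -0.147  0.01 ]
spray base [ 0.528 -0.246  0.   ] st [-0.325 -0.1    0.   ]
spray shoulder top [ 0.574 -0.217  0.19 ] st [-0.277 -0.126  0.19 ]
spray sc base [ 0.579 -0.24   0.   ] st [-0.295 -0.141  0.   ]
spray top sc [ 0.552 -0.227  0.19 ] st [-0.297 -0.112  0.19 ]
cup side [ 0.404 -0.285  0.05 ] st [-0.42  -0.011  0.05 ]
cup sc [ 0.4   -0.278  0.05 ] st [-0.415 -0.004  0.05 ]
brush [ 0.481 -0.427  0.038] st [-0.506 -0.147  0.038]
brush2 [ 0.321 -0.365  0.03 ] st [-0.53   0.023  0.03 ]
jug [0.441 0.167 0.125] st [-0.007  0.177  0.125]
tank tl [ 0.406 -0.102  0.06 ] st [-0.259  0.077  0.06 ]
tank bl [ 0.412 -0.1    0.014] st [-0.253  0.072  0.014]
tank tr [ 0.529 -0.176  0.06 ] st [-0.264 -0.067  0.06 ]
```

The spray bottle sits at about station (-0.30, -0.12), so I'll push the tank slightly to the +y side, with the tool tilted 20°. First I lift and swing over.

send_rows(xyz=[[0,0,-0.04],[0,0,-0.04],[0,0,-0.04],[0,0,-0.04],[0,0,-0.02]], rotation=[[0,0,0],[0,0,0],[0,0,0],[0,0,0],[0,0,0]], jaw=[0,0,0,0,0], newtons=10)

```text
time_s: 0.65
tool_pos: [0.1475, 0.6335, 0.4254]
tool_rot: [179.7, -0.0, 166.9]
force: [0.1, -0.1, 0.6]
grip_width: 0.055
grasp_force: 0.0
```

send_rows(xyz=[[-0.042,-0.005,0],[-0.042,-0.005,0],[-0.042,-0.005,0],[-0.042,-0.005,0],[-0.042,-0.005,0],[-0.042,-0.005,0],[-0.042,-0.005,0],[-0.042,-0.005,0],[-0.042,-0.005,0],[-0.042,-0.005,0],[-0.042,-0.005,0],[-0.042,-0.005,0],[-0.042,-0.005,0],[-0.042,-0.005,0],[-0.042,-0.005,0],[-0.042,-0.005,0],[-0.042,-0.005,0],[-0.042,-0.005,0],[-0.042,-0.005,0],[-0.042,-0.005,0]], rotation=[[0,0,0.075],[0,0,0.075],[0,0,0.075],[0,0,0.075],[0,0,0.075],[0,0,0.075],[0,0,0.075],[0,0,0.075],[0,0,0.075],[0,0,0.075],[0,0,0.075],[0,0,0.075],[0,0,0.075],[0,0,0.075],[0,0,0.075],[0,0,0.075],[0,0,0.075],[0,0,0.075],[0,0,0.075],[0,0,0.075]], jaw=[0,0,0,0,0,0,0,0,0,0,0,0,0,0,0,0,0,0,0,0])

```text
time_s: 2.65
tool_pos: [0.5231, -0.0395, 0.4209]
tool_rot: [-180.0, 0.0, 80.8]
force: [1.0, 0.1, -0.8]
grip_width: 0.0003
grasp_force: 0.0
```

```bash
cat >g.py <<'E'
# usage: g.py xs ys zs tilt nrows  (TCP goal in station frame): per-row tool-frame shift and turn for a straight move
import sys,warnings
from fit import *
from cell import env
from scipy.spatial.transform import Rotation as Ro
p=np.load("pose.npy");o=env.get_obs()
R0=Ro.from_euler("xyz",o["tool_rot"],degrees=True);Rs=Ro.from_euler("z",p[2])
a=o["tool_pos"];q=Rs.inv().apply(np.array(a)-[p[0],p[1],0])
print("t",round(o["time_s"],2),"TCP st",q.round(4),"world",np.round(a,4),"tilt rpy in st",(Rs.inv()*R0).as_euler("xyz",degrees=True).round(2),"force",np.round(o["force"],1),"jaw",round(o["grip_width"],4))
if len(sys.argv)>4:
    x,y,z,t=map(float,sys.argv[1:5])
    G=Rs*Ro.from_euler("y",-t,degrees=True)*Ro.from_euler("x",180,degrees=True)
    rv=(R0.inv()*G).as_rotvec();w=st2w(p,np.array([x,y,z]))
    print("goal",w.round(4),"total shift, old tool axes",R0.inv().apply(w-a).round(4),"new axes",G.inv().apply(w-a).round(4),"turn",rv.round(4))
E
python3 g.py -.305 .04 .30 20
```

```text
t 2.65 TCP st [-0.147   0.0049  0.4209] world [ 0.5231 -0.0395  0.4209] tilt rpy in st [-1.7998e+02  1.0000e-02  1.9910e+01] force [ 1.   0.1 -0.8] jaw 0.0003
goal [ 0.4155 -0.1604  0.3   ] total shift, old tool axes [-0.1366 -0.0868  0.1209] new axes [-0.1898 -0.0351  0.0595] turn [-0.061   0.3458  0.3439]
```

send_rows(xyz=[[0,0,0],[0,0,0],[0,0,0],[0,0,0],[-0.038,-0.007,0.012],[-0.038,-0.007,0.012],[-0.038,-0.007,0.012],[-0.038,-0.007,0.012],[-0.038,-0.007,0.012],[0,0,0],[0,0,0]], rotation=[[-0.015,0.0865,0.086],[-0.015,0.0865,0.086],[-0.015,0.0865,0.086],[-0.015,0.0865,0.086],[0,0,0],[0,0,0],[0,0,0],[0,0,0],[0,0,0],[0,0,0],[0,0,0]], jaw=[0,0,0,0,0,0,0,0,0,0,0])

```text
time_s: 3.75
tool_pos: [0.416, -0.1591, 0.2997]
tool_rot: [-179.9, -20.1, 60.9]
force: [0.7, 0.3, 1.5]
grip_width: 0.0003
grasp_force: 0.0
```

```bash
python3 g.py -.305 .04 .052 20; python3 - <<'E'
from cell import env
import cv2,pickle
d={n:env.read_camera(n) for n in("side","wrist")}
pickle.dump(d,open("c1.pkl","wb"))
cv2.imwrite("pics/c1.png",cv2.vconcat([d["side"]["image"][100:280,100:500],cv2.resize(d["wrist"]["image"],(400,300))]))
E
```

```text
t 3.75 TCP st [-0.3036  0.0402  0.2997] world [ 0.416  -0.1591  0.2997] tilt rpy in st [-1.7992e+02 -2.0090e+01  6.0000e-02] force [0.7 0.3 1.5] jaw 0.0003
goal [ 0.4155 -0.1604  0.052 ] total shift, old tool axes [-0.0864  0.0006  0.2322] new axes [-8.600e-02  2.000e-04  2.323e-01] turn [-0.0018 -0.0016  0.0011]
```

View pics/c1.png

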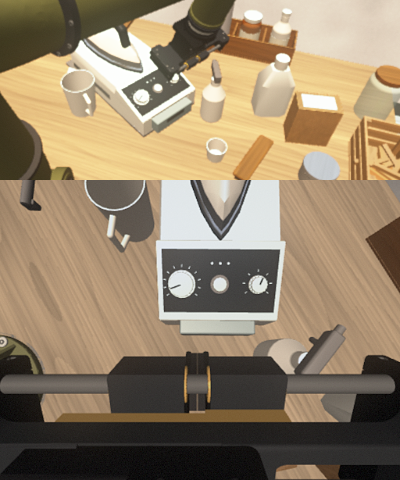

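The wrist view shows the panel clearly: steam dial at (181,284), power button at (220,284) and temp dial at (258,285), with the spray trigger at (325,350). I'll refit the pose with this view and locate the spray.

```bash
python3 - <<'E'
from fit import *
d=pickle.load(open("c0.pkl","rb"));d["wrist"]=pickle.load(open("c1.pkl","rb"))["wrist"]
k=.78125;W=lambda x,y:(x/k,(y-180)/k)
A=lambda c,x,y:np.array([x,y])/4+((160,140) if c=="side" else (210,160))
obs={"steam":{"side":A("side",325,222),"scene":A("scene",186,97),"wrist":W(180.5,284)},
"pow":{"side":A("side",391,190),"scene":A("scene",167,150),"wrist":W(220,284.5)},
"temp":{"side":A("side",457,147),"scene":A("scene",142,190),"wrist":W(258,285)},
"ft+":{"side":A("side",334,322),"wrist":W(160,320)},"ft-":{"side":A("side",541,195),"scene":A("scene",74,240),"wrist":W(279,321)},
"spraytip":{"wrist":W(343,327),"side":(100+214,100+62)}}
p=np.load("pose.npy");c,s=np.cos(p[2]),np.sin(p[2])
T={}
for f,o in obs.items():
    t=least_squares(lambda X:np.ravel([proj(d[n],X)-np.array(q) for n,q in o.items()]),[.5,0,.1]);X=t.x;T[f]=X
    print(f,X.round(4),"st",(c*(X[0]-p[0])+s*(X[1]-p[1])).round(4),(-s*(X[0]-p[0])+c*(X[1]-p[1])).round(4),t.fun.round(1))
v=T["temp"]-T["steam"];print("yaw from dials",np.degrees(np.arctan2(v[0],-v[1])),np.linalg.norm(v))
v=T["ft-"]-T["ft+"];print("yaw edge",np.degrees(np.arctan2(v[0],-v[1])),np.linalg.norm(v))
print("wrist proj tcp-line",[proj(d["wrist"],st2w(p,np.array([-.30,y,z]))) for y,z in((-.118,0),(-.118,.19))])
E
```

```text
steam [ 0.4534 -0.034   0.1127] st -0.1762 0.0685 [-0.2  0.3 -0.8 -0.1  0.1 -0.3]
pow [ 0.5137 -0.0649  0.1025] st -0.1738 0.0007 [-0.1  0.1 -0.7  0.1 -0.  -0.2]
temp [ 0.5682 -0.099   0.1102] st -0.177 -0.0634 [-0.7  0.4 -0.6 -0.1  0.3 -0.1]
ft+ [ 0.3909 -0.0651  0.0802] st -0.2338 0.1079 [-0.1 -0.   0.   0. ]
ft- [ 0.5824 -0.1708  0.0727] st -0.2328 -0.1109 [ 0.5 -0.7 -2.1  0.4 -0.7 -0.7]
spraytip [ 0.6169 -0.2144  0.1697] st -0.2541 -0.1622 [-0.3 -0.1  0.9 -0.6]
yaw from dials 60.50499505936481 0.1319515329448931
yaw edge 61.12025779381234 0.2189337013826442
wrist proj tcp-line [array([345.1394755 , 224.38408322]), array([410.81255149, 231.74941048])]
```

send_rows(xyz=[[-0.0143,-0.001,0.0387],[-0.0143,-0.001,0.0387],[-0.0143,-0.001,0.0387],[-0.0143,-0.001,0.0387],[-0.0143,-0.001,0.0387],[-0.0143,0,0.0387],[0,0,0],[0,0,0],[0,0,0]], rotation=[[0,0,0],[0,0,0],[0,0,0],[0,0,0],[0,0,0],[0,0,0],[0,0,0],[0,0,0],[0,0,0]], jaw=[0,0,0,0,0,0,0,0,0])

```text
time_s: 4.75
tool_pos: [0.4135, -0.1578, 0.0549]
tool_rot: [179.8, -20.1, 61.2]
force: [-0.1, -0.5, -0.1]
grip_width: 0.0003
grasp_force: 0.0
```

```bash
python3 g.py -.25 .045 .052 20
```

```text
t 4.75 TCP st [-0.3037  0.043   0.0549] world [ 0.4135 -0.1578  0.0549] tilt rpy in st [179.78 -20.13   0.31] force [-0.1 -0.5 -0.1] jaw 0.0003
goal [ 0.4379 -0.1099  0.052 ] total shift, old tool axes [ 0.0494 -0.0018  0.0212] new axes [ 0.0495 -0.002   0.0211] turn [ 0.0019 -0.0022  0.0052]
```

send_rows(xyz=[[0.0045,0,0.0018],[0.0045,0,0.0018],[0.0045,0,0.0018],[0.0045,0,0.0018],[0.0045,0,0.0018],[0.0045,0,0.0018],[0.0045,0,0.0018],[0.0045,0,0.0018],[0.0045,0,0.0018],[0,0,0]], rotation=[[0,0,0],[0,0,0],[0,0,0],[0,0,0],[0,0,0],[0,0,0],[0,0,0],[0,0,0],[0,0,0],[0,0,0]], jaw=[0,0,0,0,0,0,0,0,0,0])

```text
time_s: 5.75
tool_pos: [0.4327, -0.1189, 0.051]
tool_rot: [-180.0, -20.0, 61.1]
force: [-0.8, -1.7, 1.7]
grip_width: 0.0003
grasp_force: 1.1
```

```bash
python3 g.py
```

```text
t 5.75 TCP st [-0.2604  0.0451  0.051 ] world [ 0.4327 -0.1189  0.051 ] tilt rpy in st [-179.97  -20.02    0.2 ] force [-0.8 -1.7  1.7] jaw 0.0003
```

send_rows(xyz=[[0.003,0,0.001],[0.003,0,0.001],[0.003,0,0.001],[0,0,0]], rotation=[[0,0,0],[0,0,0],[0,0,0],[0,0,0]], jaw=[0,0,0,0])

```text
time_s: 6.15
tool_pos: [0.4371, -0.1109, 0.0511]
tool_rot: [-180.0, -20.0, 61.1]
force: [-1.9, -3.6, 1.3]
grip_width: 0.0004
grasp_force: 2.0
```

send_rows(xyz=[[0.003,0,0.001],[0.002,0,0.001],[0,0,0]], rotation=[[0,0,0],[0,0,0],[0,0,0]], jaw=[0,0,0])

```text
time_s: 6.45
tool_pos: [0.4377, -0.1103, 0.0508]
tool_rot: [-180.0, -19.7, 60.9]
force: [-11.8, -14.1, 11.4]
grip_width: 0.0005
grasp_force: 9.2
```

```bash
python3 g.py
```

```text
t 6.45 TCP st [-0.2505  0.045   0.0508] world [ 0.4377 -0.1103  0.0508] tilt rpy in st [-1.7996e+02 -1.9730e+01  6.0000e-02] force [-11.8 -14.1  11.4] jaw 0.0005
```

The force jumped to about 18 N at the expected depth, so this is the end stop. I'll hold, back off and rise.

send_rows(xyz=[[0.001,0,0],[0,0,0],[0,0,0],[-0.02,0,-0.007],[-0.03,0,-0.011],[0.0115,0,-0.035],[0.0137,0,-0.0376],[0.0137,0,-0.0376],[0.0137,0,-0.0376],[0.0137,0,-0.0376],[0,0,0],[0,0,0]], rotation=[[0,0,0],[0,0,0],[0,0,0],[0,0,0],[0,0,0],[0,0,0],[0,0,0],[0,0,0],[0,0,0],[0,0,0],[0,0,0],[0,0,0]], jaw=[0,0,0,0,0,0,0,0,0,0,0,0])

```text
time_s: 7.65
tool_pos: [0.4143, -0.152, 0.2488]
tool_rot: [180.0, -20.1, 61.1]
force: [0.4, 0.2, -0.8]
grip_width: 0.0006
grasp_force: 0.0
```

```bash
python3 - <<'E'
from cell import env
import cv2,pickle
d={n:env.read_camera(n) for n in("side","wrist")}
pickle.dump(d,open("c2.pkl","wb"))
a=cv2.resize(d["side"]["image"][140:240,160:340],None,fx=3,fy=3,interpolation=2)
b=d["wrist"]["image"][:280];b=cv2.resize(b,(540,295))
cv2.imwrite("pics/c2.png",cv2.vconcat([a,b]))
E
python3 g.py -.190 .0685 .155 20
```

```text
t 7.75 TCP st [-0.2988  0.0461  0.2468] world [ 0.4132 -0.152   0.2468] tilt rpy in st [-179.8   -20.03    0.18] force [-0.4 -0.3 -0.2] jaw 0.0008
goal [ 0.4466 -0.0461  0.155 ] total shift, old tool axes [ 0.0708 -0.0216  0.1236] new axes [ 0.0708 -0.0224  0.1235] turn [-0.0045 -0.0005  0.003 ]
```

View pics/c2.png

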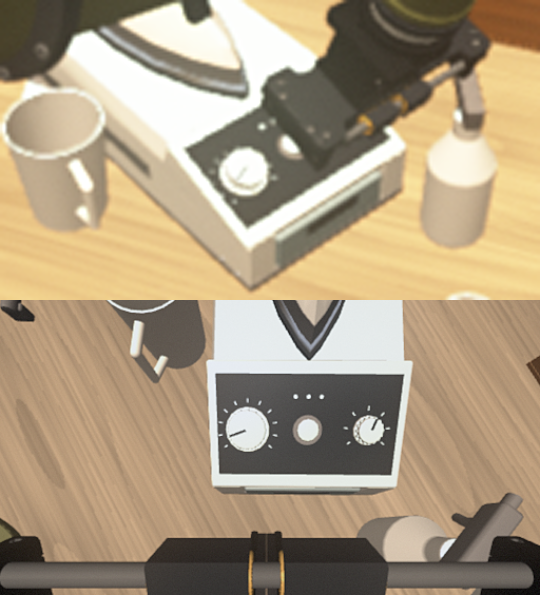

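The tank is flush. The panel is clear: steam dial at (247,429), power at (308,430), temp at (370,430). Next is the pointing pose, with the TCP 45 mm out from the dial face.

send_rows(xyz=[[0.0236,-0.0073,0],[0.0236,-0.0073,0],[0.0236,-0.0073,0],[0,0,0.03],[0,0,0.03],[0,0,0.03],[0,0,0.02],[0,0,0.0135],[0,0,0],[0,0,0]], rotation=[[0,0,0],[0,0,0],[0,0,0],[0,0,0],[0,0,0],[0,0,0],[0,0,0],[0,0,0],[0,0,0],[0,0,0]], jaw=[0,0,0,0,0,0,0,0,0,0])

```text
time_s: 8.75
tool_pos: [0.4472, -0.0473, 0.1562]
tool_rot: [-179.9, -20.0, 61.0]
force: [-1.1, 0.3, 0.6]
grip_width: 0.0005
grasp_force: 0.0
```

send_rows(xyz=[[0,0,0],[0,0,0],[0,0,0],[0,0,0],[0,0,0],[0,0,0],[0,0,0],[0,0,0],[0,0,0],[0,0,0],[0,0,0],[0,0,0],[0,0,0],[0,0,0],[0,0,0],[0,0,0],[0,0,0],[0,0,0],[0,0,0],[0,0,0]], rotation=[[0,0,0],[0,0,0],[0,0,0],[0,0,0],[0,0,0],[0,0,0],[0,0,0],[0,0,0],[0,0,0],[0,0,0],[0,0,0],[0,0,0],[0,0,0],[0,0,0],[0,0,0],[0,0,0],[0,0,0],[0,0,0],[0,0,0],[0,0,0]], jaw=[0,0,0,0,0,0,0,0,0,0,0,0,0,0,0,0,0,0,0,0])

```text
time_s: 10.75
tool_pos: [0.4473, -0.0472, 0.1563]
tool_rot: [-180.0, -20.0, 61.0]
force: [-0.5, 0.1, 0.2]
grip_width: 0.0004
grasp_force: 0.0
```

```bash
python3 - <<'E'
from fit import *
from cell import env
import cv2
d=pickle.load(open("c0.pkl","rb"));d["w1"]=pickle.load(open("c1.pkl","rb"))["wrist"];d["w2"]=pickle.load(open("c2.pkl","rb"))["wrist"]
k=.78125;W=lambda x,y:(x/k,(y-180)/k);W2=lambda x,y:(x/540*512,(y-300)*280/295)
A=lambda c,x,y:np.array([x,y])/4+((160,140) if c=="side" else (210,160))
obs={"steam":{"side":A("side",325,222),"scene":A("scene",186,97),"w1":W(180.5,284),"w2":W2(247,429)},
"pow":{"side":A("side",391,190),"scene":A("scene",167,150),"w1":W(220,284.5),"w2":W2(308,430)},
"temp":{"side":A("side",457,147),"scene":A("scene",142,190),"w1":W(258,285),"w2":W2(370,430)}}
p=np.load("pose.npy");c,s=np.cos(p[2]),np.sin(p[2])
for f,o in obs.items():
    t=least_squares(lambda X:np.ravel([proj(d[n],X)-np.array(q) for n,q in o.items()]),[.5,0,.1]);X=t.x
    print(f,X.round(4),"st",(c*(X[0]-p[0])+s*(X[1]-p[1])).round(4),(-s*(X[0]-p[0])+c*(X[1]-p[1])).round(4),t.fun.round(1))
w=env.read_camera("side")["image"]
cv2.imwrite("pics/c3.png",cv2.resize(w[100:260,140:360],None,fx=3,fy=3,interpolation=2))
E
python3 g.py -.196 0 .164 20
```

```text
steam [ 0.454  -0.0344  0.1125] st -0.1762 0.0678 [ 0.   0.3 -0.9  0.1  0.6 -0.3 -0.6 -0.1]
pow [ 0.5137 -0.0649  0.1025] st -0.1738 0.0007 [-0.1  0.1 -0.7  0.1 -0.  -0.3 -0.   0.1]
temp [ 0.5687 -0.0989  0.1108] st -0.1767 -0.0639 [-0.7  0.1 -0.5 -0.1  0.7 -0.5 -0.5  0.4]
t 10.8 TCP st [-0.1907  0.0674  0.1563] world [ 0.4473 -0.0472  0.1563] tilt rpy in st [-179.95  -20.02    0.18] force [0.  0.2 0. ] jaw 0.0004
goal [ 0.5035 -0.0847  0.164 ] total shift, old tool axes [-0.0026  0.0673 -0.0092] new axes [-0.0024  0.0674 -0.0091] turn [-0.0019 -0.0004  0.0029]
```

View pics/c3.png

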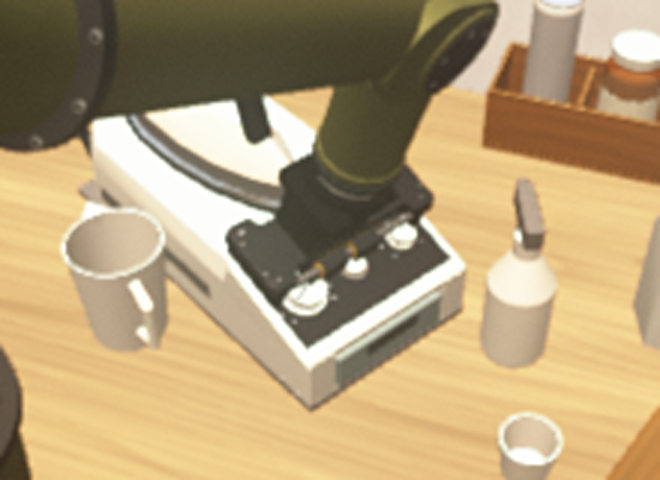

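The fingertips stand off the steam dial face and the hold lasted 2 s. The tank is flush at (390,340). Next is the power button.

send_rows(xyz=[[0,0,-0.009],[-0.001,0.022,0],[-0.001,0.0225,0],[0,0.0225,0],[0,0,0],[0,0,0.015],[0,0,0.015],[0,0,0.006],[0,0,0],[0,0,0]], rotation=[[0,0,0],[0,0,0],[0,0,0],[0,0,0],[0,0,0],[0,0,0],[0,0,0],[0,0,0],[0,0,0],[0,0,0]], jaw=[0,0,0,0,0,0,0,0,0,0])

```text
time_s: 11.8
tool_pos: [0.5092, -0.0729, 0.1301]
tool_rot: [-179.9, -20.0, 61.0]
force: [0.2, 0.5, -0.8]
grip_width: 0.0006
grasp_force: 0.0
```

```bash
python3 g.py -.1802 .0007 .1205 20
```

```text
t 11.8 TCP st [-0.183   0.0008  0.1301] world [ 0.5092 -0.0729  0.1301] tilt rpy in st [-179.93  -20.03    0.18] force [ 0.2  0.5 -0.8] jaw 0.0006
goal [ 0.5106 -0.0705  0.1205] total shift, old tool axes [-0.0007  0.0001  0.0099] new axes [-0.0007  0.0001  0.0099] turn [-0.0023 -0.0005  0.003 ]
```

send_rows(xyz=[[0,0,0.004],[0,0,0.003],[0,0,0.002],[0,0,0.002],[0,0,0]], rotation=[[0,0,0],[0,0,0],[0,0,0],[0,0,0],[0,0,0]], jaw=[0,0,0,0,0])

```text
time_s: 12.3
tool_pos: [0.5117, -0.0701, 0.1204]
tool_rot: [-180.0, -20.1, 61.0]
force: [-0.8, 0.2, 4.6]
grip_width: 0.0006
grasp_force: 2.4
```

send_rows(xyz=[[0,0,0.002],[0,0,0.0015],[0,0,0]], rotation=[[0,0,0],[0,0,0],[0,0,0]], jaw=[0,0,0])

```text
time_s: 12.6
tool_pos: [0.5119, -0.07, 0.1199]
tool_rot: [-179.9, -20.2, 61.0]
force: [-14.3, -4.4, 26.6]
grip_width: 0.0006
grasp_force: 14.1
```

Spring force was 4.6 N and then a hard stop at 27 N, so the button is bottomed. I'll retract along the normal.

send_rows(xyz=[[0,0,-0.005],[0,0,-0.015],[0,0,-0.03],[0,0,-0.04],[0,0,-0.04],[0,0,-0.04],[0,0,0],[0,0,0],[0,0,0],[0,0,0]], rotation=[[0,0,0],[0,0,0],[0,0,0],[0,0,0],[0,0,0],[0,0,0],[0,0,0],[0,0,0],[0,0,0],[0,0,0]], jaw=[0,0,0,0,0,0,0,0,0,0])

```text
time_s: 13.6
tool_pos: [0.4832, -0.1189, 0.2747]
tool_rot: [-179.8, -20.0, 61.0]
force: [-0.9, 0.5, -0.1]
grip_width: 0.0006
grasp_force: 0.0
```

```bash
python3 g.py; python3 - <<'E'
from cell import env
import cv2
a=env.read_camera("side")["image"][110:300,130:470];b=env.read_camera("wrist")["image"][:290]
cv2.imwrite("pics/c4.png",cv2.vconcat([cv2.resize(a,(540,302)),cv2.resize(b,(540,295))]))
E
```

```text
t 13.6 TCP st [-0.2358  0.0011  0.2747] world [ 0.4832 -0.1189  0.2747] tilt rpy in st [-179.79  -19.96    0.18] force [-0.9  0.5 -0.1] jaw 0.0006
```

View pics/c4.png

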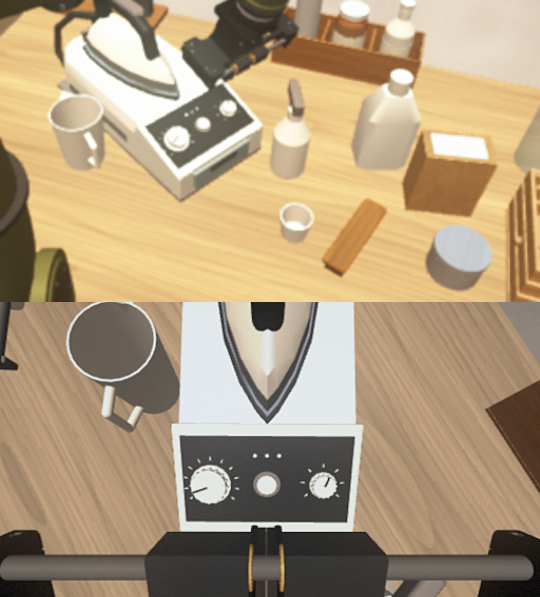

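The tank is flush at (225,165), the button is back out at (267,484), the dials are at their original angles and the bystanders are in place. I'm handing it in.

```bash
python3 -c "
from cell import env
print(env.sign_off())"
```

```text
the job is handed in; nothing more can be done
None
```

I pushed the tank home, pointed at the steam dial for two seconds, pressed and released the power button and handed the job in; the last pictures show both dials and the bystanders as they were, but sign-off gave no verdict.

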